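# Close the tray lid and draw the rolling pin out of the baking box

## Robot

A 6-joint arm with a two-finger parallel gripper is mounted at the origin on a cart in front of the work surface, level with it; the furniture and walls round the work are solid. World frame = base frame: x ahead of the robot, y to its left, z up, the work surface at z = 0. Lengths are in m, angles in rad, forces in N, time in s.
With the tool pointing down it reaches from about 0.275 to 0.975 m from the base axis. Payload 8.4 kg.
Tool frame: the origin (TCP) lies midway between the tips of the shut fingers; the grasp point (between the pads) lies ctrl.grasp_offset behind it (ctrl.grasp_offset is the distance from the TCP to the grasp point, in m); z points along the fingers, y is the line along which they close (so a half turn about z gives the same grasp; the last joint's range is limited). The gripper opens to 92 mm and grips with 3 to 60 N. Pads are 20 mm wide; open, the fingers measure 128 mm over their backs; the gripper's body (75 mm by 189 mm) begins 69 mm behind the grasp point.
Start: joints at [1.163, 0.353, 1.633, -0, 1.155, -0.002], TCP at [0.247, 0.574, 0.215] pointing down, gripper open.
Joint ranges: [-2.63, 2.63], [-0.92, 2.1], [0.06, 2.66], [-1.3, 4.44], [0, 2.69], [-3.02, 3.02]. Speed limits (rad/s): [2.22, 2.22, 2.79, 3.14, 3.14, 3.14].

## Interface

Orientations are given as a rotation vector (axis times angle).
In Python, from rig import ctrl, optics gives the robot as it stands. The module is installed in compiled form; this text tells all that it offers. Calls block until the motion is done:
- ctrl.move_ptp(position, orientation): joint-space move of the TCP to a pose.
- ctrl.move_straight(position, rotation=None, rate=0.15): straight line of the TCP; rotation=None keeps the orientation; rate is the mean speed in m/s.
- ctrl.set_joints(angles): joint-space move.
- ctrl.move_gripper(opening, grasp_force=None): finger opening in m; grasp_force is the grip in N (None keeps the last); returns when the fingers have stopped.
- ctrl.wait(seconds).
- ctrl.inverse_kinematics(position, orientation): joint angles nearest the present ones, or None.
- optics.capture(name): name is "scene" or "side" or "wrist"; returns a dict with "image" (420x560x3 uint8, red, green, blue), "mtx" (3x3 intrinsics, pixels), "view" (4x4, takes a point from world to camera coordinates); the wrist camera has in their place "T_tool_cam" (4x4, takes a point from camera to tool coordinates, whose origin is the TCP and whose axes are the flange's). Camera axes: x right, y up, looking along -z (the intrinsics and any distortion apply to the point x, -y, -z); pixel columns grow to the right and rows downward; lengths in m; the calibration is good to about 2 mm. The wrist camera is an equidistant fisheye: a pixel r from the principal point sees the ray r / f radians off the axis. A picture is of the moment at which its call begins: read the wrist's pose just before it. There is no depth.
A pose or a line that the arm cannot do raises ctrl.MotionError and nothing moves.
- ctrl.job_done(): hands the job in; it is judged then, once.
Readings, each from a call of its own:
- ctrl.current_clock(): time.
- ctrl.current_q(): joint angles.
- ctrl.current_qvel(): joint speeds.
- ctrl.current_effort(): joint torques, N m.
- ctrl.current_eef_pos(): TCP position.
- ctrl.current_orientation(): TCP orientation.
- ctrl.current_contact_force(): force on the tool from outside, world axes, zero at the start.
- ctrl.current_torque(): the same for the moment, N m.
- ctrl.current_opening(): finger opening in m.
- ctrl.current_gripper_force(): force on a finger pad.
Only numpy, scipy, OpenCV 4.12 (cv2) and the standard library are available. Lean on these libraries where they do the work, as an engineer would, in place of code of your own. Each camera call takes 0.05 s, during which the arm holds its last target. There are 200 camera calls.

## Task

The green lid of the small tray on the baking box stands open and leans over the place where the rolling pin is taken out: first lower it until it is fully closed. Then take the rolling pin by its near part, tilt that end up over the low front wall and draw the pin slantwise out from under the tray. Finish holding the pin in the gripper, still, with the whole pin well above the closed box, with nothing else touching it; leave the lid closed and do not disturb the spice jar, egg timer and apple.

Things in the scene. Friction and masses are not known exactly. Their poses are not given: they have to be found in the camera images.
- bake_box: wooden baking box, 280 long (its x, -150 to 130) x 136 wide (y) x 125 high with the lid closed, fixed in place. Origin under it on the worktop; x runs from the low front wall (robot side) to the tray end, z up. Floor top at z 8. The pin can leave only by the 142 x 124 opening on top, between front wall and tray (x -142 to 0), shorter than the pin. All mm.
- front_wall (a point): middle of the top edge of the box's low front wall, box x -146, z 55; the wall is 8 thick. The side walls of the opening (inner faces at box y +-62, 6 thick, box x -150 to 0) are 55 high too. Axes as the box's.
- tray_front (a point): middle of the lower front edge of the shallow tray that roofs the box from box x 0 to 130: box x 0, z 85 (the tray's underside; its rim is at z 117). Below the tray the sides and the far wall (inner face at box x 122) are solid down to the floor. A teaspoon is fixed in the tray. Axes as the box's.
- tray_hinge (a point): middle of the hinge line of the tray lid, at box x 0, y 0, z 121 mm; the hinge line runs along box y. Axes as the box's.
- lid_edge (a point): middle of the free edge of the green tray lid, 140 mm from the hinge line (the lid, 134 wide, 8 thick, with a 50 wide lip 9 mm farther out, is plain and has no knob). Its x axis runs from hinge to edge, its z axis is the normal of the lid's outer face (up when closed).
- tray_lid (a joint): opening angle of the tray lid, rad: 0 = closed flat on the tray, 1.57 = upright, more = leaning toward the front wall, over the opening; stop at 2.0. The stiff hinge stays where it is left; pushing it takes about 2 N at 0.1 m from the hinge. Pushed from its outer face it swings away from the opening and down on to the tray.
- pin_mid (a point): centre of the loose wooden rolling pin, a plain rod 220 long, 28 mm diameter, 0.12 kg. x axis along it, from near end (toward the front wall) to far end. At the start it lies level along the middle of the box, centre line 34 mm above the worktop, on 36 wide, 12 long cradles at box x -125 and 60 (tops 25.5 above the worktop); between them it is 12 mm clear of the box floor.
- pin_near (a point): centre of the pin's near end face, 110 mm from its centre; it sticks out from under the tray into the opening
- pin_far (a point): centre of the pin's far end face, 110 mm from its centre; at the start about 90 mm in under the tray
- spice_mid (a point): middle of a spice jar with red cap, 45 diameter, 106 high, bystander left of the box; origin half-way up
- timer_mid (a point): middle of a white egg timer, 63 diameter, 48 high, bystander right of the box; origin half-way up
- apple_mid (a point): middle of a red apple, 70 diameter, bystander left of the box; origin half-way up
- rolling_pin: the rolling pin as a whole (see pin_mid): origin at its centre, x axis along it toward the far end

How it is judged:
On the way, in this order (a step that is already met when the one before it is completed fails the run):
1. the tray lid is lowered closed while the pin still lies in the box (value of joint tray_lid below 0.07 rad and distance of pin_mid from where it was at the start of the episode below 0.03 m), for 0.2 s.
2. the pin's near end is raised above the front wall while its far end is still under the tray (z of pin_near in the frame of bake_box above 0.056 m and x of pin_far in the frame of bake_box above 0 m and z of pin_far in the frame of bake_box below 0.085 m), for 0.1 s.
At the end, for the whole second after the job is handed in: the lid is closed (under 0.09 rad), the pin is held between the fingers (over 1 N), still (under 0.05 m/s), both its end centres more than 140 mm above the worktop (the closed box is 125 mm high), not touching the box, and spice jar, timer and apple are within 30 mm of where they stood (value of joint tray_lid below 0.09 rad and height (world z) of each of pin_near, pin_far above 0.14 m and contact force between the fingers and rolling_pin above 1 N and contact force between rolling_pin and bake_box below 0.05 N and linear speed of rolling_pin below 0.05 m/s and distance of each of spice_mid, timer_mid, apple_mid from where it was at the start of the episode below 0.03 m); the arm keeps its last pose, push and grip.
It fails at once if the spice jar beside the box is shoved or knocked over (distance of spice_mid from where it was at the start of the episode above 0.03 m or angle between spice_mid's own z axis and vertical above 0.5 rad).
It fails at once if the egg timer beside the box is shoved or knocked over (distance of timer_mid from where it was at the start of the episode above 0.03 m or angle between timer_mid's own z axis and vertical above 0.5 rad).
It fails at once if the apple beside the box is shoved or knocked over (distance of apple_mid from where it was at the start of the episode above 0.03 m).
It also fails if it takes over 48 s, if anything falls off the work surface, if the arm or the gripper's body presses on something with over 40 N, if the wrist force passes 120 N, or if a joint passes its speed limit or range.

## Working session

There is one attempt and no reset: what is moved stays moved. The work goes in short steps, each a Python script; the robot and the scene stay as the last script left them, time stands still between calls to the robot, and variables do not carry over. Pictures are saved under pics/ and viewed, at most 10 in all, crops included, and the job is handed in when it is done.

```bash
mkdir -p pics; python3 - <<'E'
from rig import ctrl, optics
import cv2, numpy as np
for n in ["scene","side"]:
    c=optics.capture(n); cv2.imwrite(f"pics/{n}0.png",c["image"][:,:,::-1]); np.savez(f"{n}0.npz",**c)
    print(n,c["mtx"].tolist(),np.round(c["view"],4).tolist(),[k for k in c])
print(ctrl.grasp_offset,ctrl.current_orientation(),ctrl.current_clock())
E
```

```text
scene [[542.022261187803, 0.0, 278.65695670856627], [0.0, 542.022261187803, 205.33248809485605], [0.0, 0.0, 1.0]] [[0.6267, -0.7792, -0.0105, -0.3248], [0.5006, 0.3922, 0.7717, -0.4117], [-0.5972, -0.4889, 0.6358, -0.8178], [0.0, 0.0, 0.0, 1.0]] ['image', 'mtx', 'view']
side [[483.25816640024493, 0.0, 279.92451109171407], [0.0, 483.25816640024493, 206.71236045735833], [0.0, 0.0, 1.0]] [[0.9509, 0.3095, -0.0032, -0.6399], [-0.2462, 0.7626, 0.5982, 0.0143], [0.1875, -0.568, 0.8014, -1.2199], [0.0, 0.0, 0.0, 1.0]] ['image', 'mtx', 'view']
0.0187 [-6.32965948e-01 -3.07691938e+00  1.93385566e-03] 0.1
```

View pics/scene0.png

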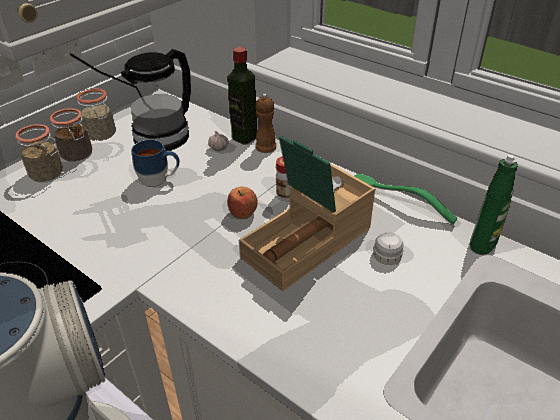

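View pics/side0.png

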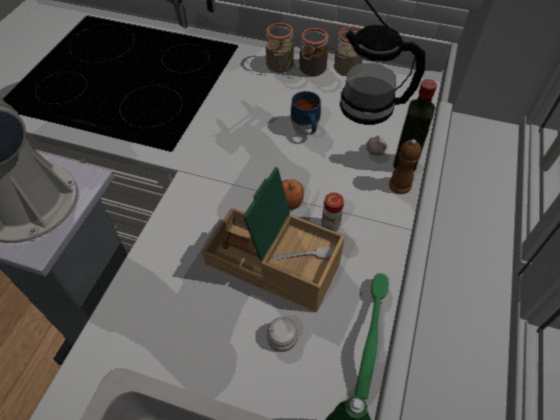

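Both views show the box at the centre: its low front wall faces the robot (scene about (240..283,240..285)), with the lid leaning over the opening. I'll enlarge both to get corner pixels.

```bash
python3 - <<'E'
import cv2
a=cv2.imread("pics/scene0.png")[130:295,225:405]; cv2.imwrite("pics/scene0c.png",cv2.resize(a,None,fx=3.6,fy=3.6,interpolation=cv2.INTER_CUBIC))
a=cv2.imread("pics/side0.png")[165:305,195:355]; cv2.imwrite("pics/side0c.png",cv2.resize(a,None,fx=4,fy=4,interpolation=cv2.INTER_CUBIC))
E
```

```text
(no output)
```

View pics/scene0c.png

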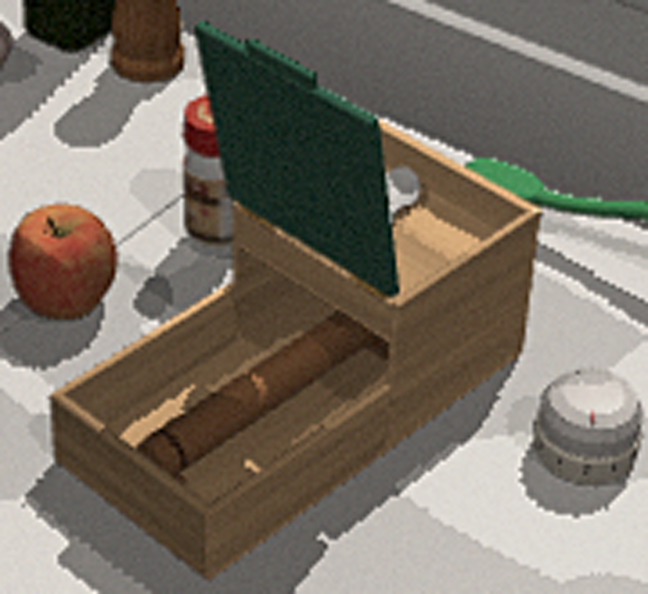

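View pics/side0c.png

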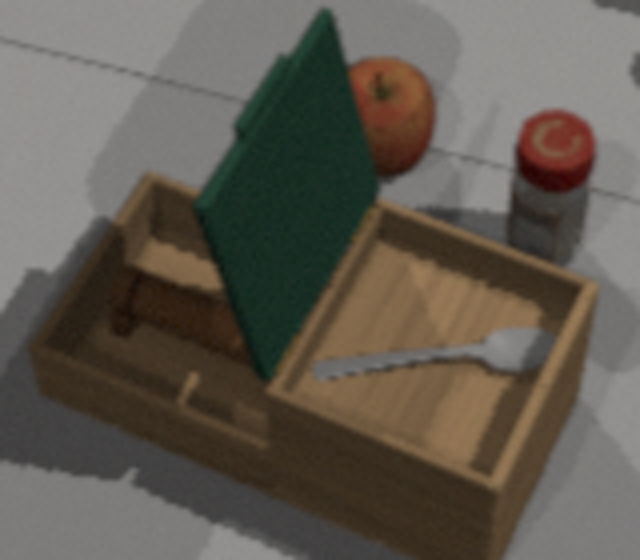

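The crops show the box corners, the lid's free corners (scene crop (198,25),(380,122); side crop (325,10),(200,208)) and the pin's near end (scene crop (160,458)). Next I'll solve the box pose from the corner rays and then the lid angle, and check the result against the bystanders and the pin.

```bash
cat > h.py <<'E'
import numpy as np, cv2
from scipy.optimize import least_squares
from scipy.spatial.transform import Rotation as R
C={n:dict(np.load(f"{n}0.npz")) for n in ("scene","side")}
def proj(n,P):
    c=C[n]; p=c["view"][:3,:3]@np.asarray(P,float)+c["view"][:3,3]
    m=c["mtx"]; return np.array([m[0,2]+m[0,0]*p[0]/-p[2], m[1,2]+m[1,1]*-p[1]/-p[2]])
def onplane(n,uv,z):
    c=C[n]; m=c["mtx"]; d=np.array([(uv[0]-m[0,2])/m[0,0],-(uv[1]-m[1,2])/m[1,1],-1])
    Rm,t=c["view"][:3,:3],c["view"][:3,3]; o=-Rm.T@t; d=Rm.T@d
    return o+d*(z-o[2])/d[2]
E
python3 - <<'E'
from h import *
s=lambda u,v:(u/3.6+225-.5,v/3.6+130-.5); d=lambda u,v:(u/4+195-.5,v/4+165-.5)
ob=[("scene",s(207,508),(-150,-68,55)),("scene",s(210,578),(-150,-68,0)),("scene",s(53,398),(-150,68,55)),("scene",s(57,462),(-150,68,0)),
("scene",s(540,212),(130,-68,117)),("side",d(32,350),(-150,-68,55)),("side",d(150,175),(-150,68,55)),("side",d(497,487),(130,-68,117)),("side",d(598,288),(130,68,117)),("side",d(270,388),(0,-68,117))]
w=lambda p,P:np.array([p[0]+np.cos(p[2])*P[0]-np.sin(p[2])*P[1],p[1]+np.sin(p[2])*P[0]+np.cos(p[2])*P[1],P[2]])
f=lambda p:np.concatenate([proj(n,w(p,np.array(P)/1e3))-uv for n,uv,P in ob])
r=least_squares(f,[.6,0,0]); p=r.x
print("box",p,np.round(r.fun.reshape(-1,2),1).tolist())
ld=[("scene",s(198,25),67),("scene",s(380,122),-67),("side",d(325,10),67),("side",d(200,208),-67)]
g=lambda a:np.concatenate([proj(n,w(p,(.14*np.cos(a[0]),y/1e3,.121+.14*np.sin(a[0]))))-uv for n,uv,y in ld])
q=least_squares(g,[1.6]); print("lid",q.x,np.round(q.fun.reshape(-1,2),1).tolist())
# pin near end in box frame
for off in[(160,458)]:
    P=onplane("scene",s(*off),.034); c,sn=np.cos(p[2]),np.sin(p[2]); v=P[:2]-p[:2]; print("pin near box",c*v[0]+sn*v[1],-sn*v[0]+c*v[1])
P=onplane("side",d(123,318),.034); v=P[:2]-p[:2]; print("pin near side",c*v[0]+sn*v[1],-sn*v[0]+c*v[1])
for nm,P in(("apple",onplane("scene",s(63,262),.035)),("jar",onplane("side",d(556,148),.106)),("timer",onplane("scene",s(588,425),.024))):
    v=P[:2]-p[:2]; print(nm,P,"box",c*v[0]+sn*v[1],-sn*v[0]+c*v[1])
np.save("box.npy",p)
from rig import ctrl
print(R.from_rotvec(ctrl.current_orientation()).as_matrix().round(3))
E
```

```text
box [ 0.6563803   0.01890662 -0.13505549] [[1.3, 1.1], [0.6, 0.5], [-0.6, -2.2], [-0.2, -1.4], [1.8, -2.1], [-1.8, -1.2], [-1.1, -2.0], [0.7, 1.0], [0.8, -1.8], [-1.8, 0.6]]
lid [1.78163855] [[0.0, -2.0], [-0.6, -1.2], [0.1, -1.2], [-1.3, -0.4]]
pin near box -0.12803312337431666 -0.001854501556326835
pin near side -0.11827927341706453 -0.018528218946874755
apple [0.62787868 0.197614   0.035     ] box -0.052304194559010794 0.17324243118281057
jar [0.74900678 0.1552901  0.106     ] box 0.073419611928013 0.14761326695481167
timer [ 0.71571216 -0.14161684  0.024     ] box 0.0804053007632872 -0.15107295134912313
[[-0.919  0.395 -0.   ]
 [ 0.395  0.919 -0.001]
 [-0.    -0.001 -1.   ]]
```

Box: centre (0.656, 0.019), yaw −0.135. The lid is at 1.78 rad and the pin's near end is at box x ≈ −0.128, which fits the given sizes. First I'll close the lid with the shut fingers, following its arc.

```bash
cat >> h.py <<'E'
p=np.load("box.npy") if __import__("os").path.exists("box.npy") else None
def W(P): c,s=np.cos(p[2]),np.sin(p[2]); return np.array([p[0]+c*P[0]-s*P[1],p[1]+s*P[0]+c*P[1],P[2]])
def ori(t):  # tool axis leaning forward by t from straight down, y along box y
    z=np.array([np.sin(t),0,-np.cos(t)]); y=np.array([0,1,0.]); 
    return (R.from_euler("z",p[2])*R.from_matrix(np.c_[np.cross(y,z),y,z])).as_rotvec()
E
python3 - <<'E'
from h import *
from rig import ctrl, optics
o=ori(np.pi/4); r=.11
def tip(a,e=.008): return W((r*np.cos(a)-e*np.sin(a),0,.121+r*np.sin(a)+e*np.cos(a)))
ctrl.move_gripper(0.0)
ctrl.move_ptp(W((-.15,0,.30)),o); print(ctrl.current_clock())
ctrl.move_straight(W((-.10,0,.225)),rate=.2)
ctrl.move_straight(tip(1.9),rate=.1); f0=ctrl.current_contact_force(); print(f0)
for a in np.arange(1.7,.05,-.2):
    ctrl.move_straight(tip(a),rate=.12); print(round(a,2),np.round(ctrl.current_contact_force()-f0,1))
for a in np.arange(.06,-.1,-.02):
    ctrl.move_straight(tip(a),rate=.05); f=ctrl.current_contact_force()-f0; print(round(a,2),f.round(1),ctrl.current_eef_pos()[2])
    if f[2]>8: break
c=optics.capture("scene"); cv2.imwrite("pics/scene1.png",c["image"][120:300,220:410,::-1])
print(ctrl.current_clock())
E
```

```text
3.575Traceback (most recent call last):
  File "<stdin>", line 7, in <module>
rig.MotionError: the arm cannot follow that straight line within its joint ranges
```

```bash
python3 - <<'E'
from h import *
from rig import ctrl
print(ctrl.current_q().round(2), ctrl.current_eef_pos())
for t in (0,.2,.4,.6,.785):
  print(t,[None if (q:=ctrl.inverse_kinematics(W(P),ori(t))) is None else q.round(2).tolist() for P in((-.1,0,.225),(-.03,0,.228),(.06,0,.22),(.11,0,.13),(-.075,0,.034))])
E
```

```text
[ 0.27 -0.24  2.32 -0.75  0.43 -0.57] [0.50815042 0.03968456 0.30015195]
0 [[0.06, 0.24, 1.77, 0.0, 1.14, -1.38], [0.03, 0.34, 1.61, 0.0, 1.18, -1.4], [0.01, 0.49, 1.41, 0.0, 1.24, -1.42], [0.0, 0.64, 1.36, 0.0, 1.14, -1.43], [0.05, 0.52, 1.85, -0.0, 0.77, -1.39]]
0.2 [[0.08, 0.14, 1.91, -0.06, 0.9, -1.32], [0.06, 0.24, 1.77, -0.05, 0.93, -1.36], [0.03, 0.39, 1.59, -0.04, 0.97, -1.39], [0.02, 0.55, 1.55, -0.04, 0.85, -1.39], [0.07, 0.45, 2.01, -0.09, 0.49, -1.29]]
0.4 [[0.12, 0.05, 2.06, -0.16, 0.65, -1.21], [0.08, 0.16, 1.93, -0.14, 0.66, -1.26], [0.05, 0.3, 1.76, -0.11, 0.69, -1.31], [0.03, 0.48, 1.72, -0.13, 0.55, -1.31], [0.1, 0.42, 2.16, -0.48, 0.2, -0.87]]
0.6 [[0.16, -0.0, 2.21, -0.45, 0.39, -0.91], [0.11, 0.11, 2.08, -0.37, 0.39, -1.02], [0.07, 0.25, 1.92, -0.3, 0.4, -1.12], [0.05, 0.44, 1.88, -0.44, 0.25, -0.99], [0.14, 0.44, 2.29, 3.88, 0.23, 1.08]]
0.785 [None, [0.15, 0.1, 2.22, -1.26, 0.21, -0.11], [0.09, 0.24, 2.06, -1.14, 0.18, -0.27], [0.07, 0.45, 2.01, 4.15, 0.17, 0.71], [0.18, 0.53, 2.39, 3.56, 0.58, 1.45]]
```

```bash
python3 - <<'E'
from h import *
from rig import ctrl, optics
o=ori(.3); r=.11
def tip(a,e=.008): return W((r*np.cos(a)-e*np.sin(a),0,.121+r*np.sin(a)+e*np.cos(a)))
ctrl.move_ptp(W((-.12,0,.25)),o)
f0=ctrl.current_contact_force(); print(f0,ctrl.current_clock())
ctrl.move_straight(tip(1.9,.02),rate=.15); print(ctrl.current_contact_force()-f0)
for a in np.arange(1.7,.05,-.2):
    ctrl.move_straight(tip(a),rate=.15); f=ctrl.current_contact_force()-f0; print(round(a,2),f.round(1))
    if np.linalg.norm(f)>25: break
else:
  for a in np.arange(.06,-.1,-.02):
    ctrl.move_straight(tip(a),rate=.05); f=ctrl.current_contact_force()-f0; print(round(a,2),f.round(1),ctrl.current_eef_pos()[2])
    if f[2]>8: break
c=optics.capture("scene"); cv2.imwrite("pics/scene1.png",c["image"][120:300,220:410,::-1])
print(ctrl.current_clock())
E
```

```text
[-0.73531909 -0.04858503  0.31138388] 4.2833
[ 0.84232373  0.39127753 -1.38481636]
1.7 [ 0.3  0.3 -0.2]
1.5 [ 1.  -0.1  0.6]
1.3 [ 0.6  0.3 -1.1]
1.1 [ 0.5  1.4 -0.2]
0.9 [0.2 0.4 0.3]
0.7 [ 0.8 -0.5  0.2]
0.5 [-0.1 -0.4 -0.2]
0.3 [ 0.  -0.   0.8]
0.1 [ 0.8  0.2 -0.5]
0.06 [ 0.1 -0.1  0.1] 0.13588467703867915
0.04 [ 0.7 -0.1 -0.4] 0.1335524493186421
0.02 [-0.1  0.8  0.2] 0.13106237124418477
-0.0 [ 0.8  0.3 -0.2] 0.12876301368312093
-0.02 [-3.4  0.1  6.8] 0.1276980002419148
-0.04 [-9.9  0.4 19.4] 0.12718908844776664
9.2417
```

```bash
cat >> h.py <<'E'
def tcp(P,t,off=.0187): return W(np.array(P,float)+off*np.array([np.sin(t),0,-np.cos(t)]))
E
python3 - <<'E'
from h import *
from rig import ctrl, optics
t=.35
e=ctrl.current_eef_pos(); ctrl.move_straight(e+[-.02,0,.07],rate=.2)
ctrl.move_ptp(tcp((-.13,0,.20),t),ori(t))
ctrl.move_gripper(.06,50)
c=optics.capture("scene"); a=c["image"][130:295,225:405,::-1]
e,o=ctrl.current_eef_pos(),ctrl.current_orientation()
w=optics.capture("wrist"); np.savez("w.npz",e=e,o=o,**w)
b=cv2.resize(w["image"][:,:,::-1],None,fx=.8,fy=.8)
a=cv2.resize(a,None,fx=1.9,fy=1.9); a=cv2.copyMakeBorder(a,0,336-len(a),0,0,0)
cv2.imwrite("pics/after.png",np.hstack([a,b])); print(ctrl.current_clock(),w["mtx"],w["T_tool_cam"].round(3))
E
```

```text
11.7083 [[325.1922621    0.         276.61975256]
 [  0.         325.1922621  208.98451376]
 [  0.           0.           1.        ]] [[ 0.     0.956  0.293  0.083]
 [ 1.    -0.    -0.001  0.   ]
 [-0.001  0.293 -0.956 -0.171]
 [ 0.     0.     0.     1.   ]]
```

View pics/after.png

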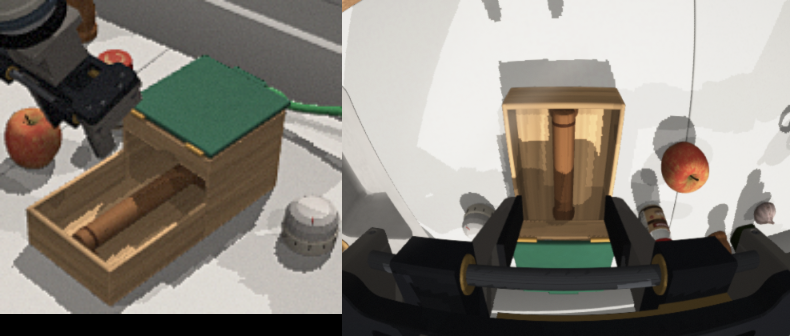

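The left half shows the lid flat and closed. In the wrist view the pin lies along the middle of the opening, with its near end at about (279,138) and another axis point at (277,262) in full-image pixels. I'll check these by ray.

```bash
python3 - <<'E'
from h import *
w=np.load("w.npz"); m=w["mtx"]; Rt=R.from_rotvec(w["o"]).as_matrix()
def ray(u,v,z):
    x,y=u-m[0,2],v-m[1,2]; r=np.hypot(x,y); th=r/m[0,0]
    d=np.array([np.sin(th)*x/r,-np.sin(th)*y/r,-np.cos(th)])
    T=w["T_tool_cam"]; d=Rt@T[:3,:3]@d; o=w["e"]+Rt@T[:3,3]; P=o+d*(z-o[2])/d[2]
    v=P[:2]-p[:2]; c,s=np.cos(p[2]),np.sin(p[2]); return np.round([c*v[0]+s*v[1],-s*v[0]+c*v[1]],4)
f=lambda u,v:((u-342)/.8,v/.8)
for n,uv,z in(("near top",(565,110),.048),("mid pin top",(564,180),.048),("pin",(564,210),.048),("FL top outer",(624,104),.055),("FR top outer",(502,104),.055),("wall L",(613,215),.055),("wall R",(515,215),.055)): print(n,ray(*f(*uv),z))
E
```

```text
near top [-0.1388  0.0022]
mid pin top [-0.0372  0.0013]
pin [0.0209 0.0014]
FL top outer [-0.1505  0.0666]
FR top outer [-0.1505 -0.0667]
wall L [0.0255 0.0746]
wall R [ 0.0255 -0.0717]
```

```bash
python3 - <<'E'
from h import *
from rig import ctrl, optics
t=.35; y=.001; g=np.array([-.075,y,.034])
ctrl.move_straight(tcp(g+.13*np.array([-np.sin(t),0,np.cos(t)]),t),ori(t))
ctrl.move_straight(tcp(g,t),rate=.1); F=lambda:ctrl.current_contact_force().round(1)
print("down",F(),ctrl.current_eef_pos())
ctrl.move_gripper(0,50); print("grip",ctrl.current_opening(),ctrl.current_gripper_force(),F())
def pose(th,s=0):
    k=.135+s; return tcp((.06-k*np.cos(th),y,.034+k*np.sin(th)),t-th),ori(t-th)
for th in(.07,.14,.21,.28):
    P,o=pose(th); ctrl.move_straight(P,o,rate=.06); print(th,F(),ctrl.current_opening())
ctrl.wait(.2)
w=optics.capture("side"); a=cv2.resize(w["image"][165:305,195:355,::-1],None,fx=2.5,fy=2.5)
w=optics.capture("scene"); b=cv2.resize(w["image"][130:270,225:385,::-1],None,fx=2.5,fy=2.5)
cv2.imwrite("pics/tilt.png",np.hstack([a,b])); print(ctrl.current_clock())
E
```

```text
down [-0.5  0.9 -1. ] [0.58876982 0.02916033 0.01699274]
grip 0.02678948654695283 50.00014901161194 [-0.3 -5.8  4. ]
0.07 [-0.1 -0.4 -0.1] 0.027148193398517394
0.14 [-0.2 -1.7 -1.1] 0.02663442276681693
0.21 [-0.1 -0.1  0.6] 0.02674479007058415
0.28 [ 0.7 -0.4 -0.7] 0.02687697433208035
15.725
```

View pics/tilt.png

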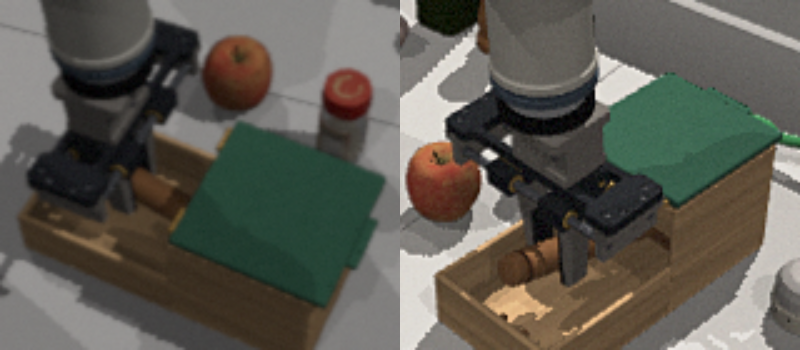

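The pin is gripped and tilted, the lid is still closed and the bystanders haven't moved. The near end shows in the scene view at about (270,237). I'll check that against prediction, then draw it out and lift.

```bash
python3 - <<'E'
from h import *
from rig import ctrl, optics
t=.35; y=.001; th=.28; F=lambda:ctrl.current_contact_force().round(1)
q=[proj("scene",W((.06-.188*np.cos(a),y,.034+.188*np.sin(a)))) for a in(0,.1,.2,.28)]; print(np.round(q))
if np.linalg.norm(q[3]-[270,237])>7: raise SystemExit
def pose(s):
    k=.135+s; return tcp((.06-k*np.cos(th),y,.034+k*np.sin(th)),t-th)
for s in(.05,.10,.14):
    ctrl.move_straight(pose(s),rate=.1); print(s,F(),ctrl.current_opening())
ctrl.move_straight(ctrl.current_eef_pos()+[0,0,.20],rate=.12); ctrl.wait(.8)
w=optics.capture("side"); a=cv2.resize(w["image"][:,:,::-1],(400,300))
w=optics.capture("scene"); b=cv2.resize(w["image"][:,:,::-1],(400,300))
cv2.imwrite("pics/end.png",np.hstack([a,b])); print(ctrl.current_clock(),ctrl.current_eef_pos(),ctrl.current_gripper_force(),F())
E
```

```text
[[268. 256.]
 [268. 249.]
 [269. 242.]
 [270. 236.]]
0.05 [ 0.2 -0.6 -1. ] 0.026660159567082706
0.1 [-0.1  0.2 -0.8] 0.026565802360801246
0.14 [-1.2  0.6 -0.3] 0.026893403489878162
20.2917 [0.45587703 0.0473743  0.29171224] 49.99863266944885 [ 0.3 -0.3 -1.5]
```

View pics/end.png

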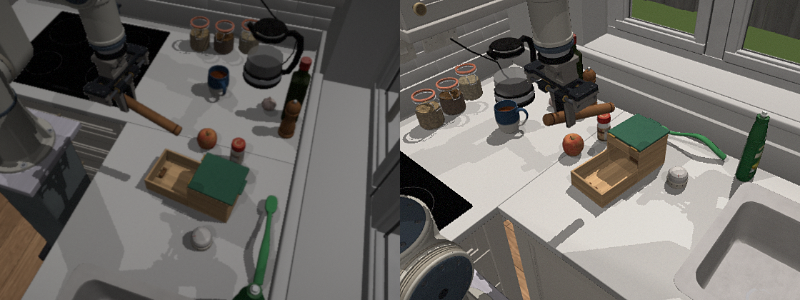

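The pin hangs free in the gripper well above the box, the lid is closed, and the spice jar, timer and apple are in place. Handing in.

```bash
python3 -c "
from rig import ctrl
print(ctrl.job_done())"
```

```text
the job is handed in; nothing more can be done
None
```

I closed the lid, drew the rolling pin out from under the tray, and handed the job in at about 20 s with the pin held still well above the box. The last pictures show the lid closed and the spice jar, egg timer and apple in place, but the hand-in returned no verdict.

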